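# Refit the pulled-off knob of the air valve and hold the valve open

## Robot

A 6-joint arm with a two-finger parallel gripper is mounted at the origin on a cart in front of the work surface, level with it; the furniture and walls round the work are solid. World frame = base frame: x ahead of the robot, y to its left, z up, the work surface at z = 0. Lengths are in m, angles in degrees, forces in N, time in s.
With the tool pointing down it reaches from about 0.4 to 0.825 m from the base axis. Payload 7 kg.
Tool frame: the origin (TCP) lies on the centre line of the jaws, within the pads' length; the fingertips stand 19 mm ahead of it and the grasp point (between the pads) is the TCP (r.tip_extent is the distance from the TCP to the fingertips, in m); z points along the fingers, y is the line along which they close (so a half turn about z gives the same grasp; the last joint's range is limited). The gripper opens to 88 mm and grips with 3 to 60 N. Pads are 19 mm wide; open, the fingers measure 130 mm over their backs; the gripper's body (78 mm by 193 mm) begins 47 mm behind the grasp point.
Start: joints at [-59.582, 20.546, 0.682, 0, -70.136, -16.507], TCP at [0.162, -0.655, 0.246] pointing down, gripper open.
Joint ranges: [-176.03, 176.03], [-82.01, 121.73], [-58.28, 71.71], [-173.87, 95.51], [-174.79, -0.11], [-173.66, 173.66]. Speed limits (degrees/s): [136.94, 136.94, 172.46, 180, 180, 180].

## Interface

Orientations are given as [roll, pitch, yaw] about the fixed x, y, z axes, in that order (R = Rz(yaw) Ry(pitch) Rx(roll)).
In Python, from plant import r gives the robot as it stands. The module is installed in compiled form; this text tells all that it offers.
- The arm moves only by the tool jog_arm, never from a script. Its argument "deltas" is a list that holds one entry, the list of rows, each a list of 5 numbers: the opening, from -1 (shut) to 1 (fully open), then the shift along the world's x, y, z in cm, then the turn about the world's z in rad. In form: [[[claw, dx, dy, dz, turn], ...]]. A call has 1 to 8 rows; each row shifts and turns the commanded pose from where the row before left it; what a row does not reach is not made up. A row lasts 1/8 s, in which the tool goes at most 62.5 mm and 10.7 degrees, less where a joint would pass 70% of its speed; a pose out of reach is approached as far as the arm can. A call with a gripper value outside its range is refused whole. The fingers move at their own pace and stop on an object; "force" is the grip in N (left out, the last holds). Time passes only in rows, so rows that do not move let the fingers close. It gives the time, the measured TCP pose, the force, the opening and the grip force at its end, in the units of the state.
- r.get_state(): the state, without advancing time (a new reading comes with each control period).
- r.capture(name): name is "side" or "top"; returns the picture (400x640x3 uint8, blue, green, red); there is no depth.
- r.camera_info(name): a dict with "fx", "fy", "cx", "cy" (pixels), "view" (4x4, takes a point from world to camera coordinates). Camera axes: x right, y up, looking along -z (the intrinsics and any distortion apply to the point x, -y, -z); pixel columns grow to the right and rows downward; lengths in m; the calibration is good to about 2 mm. A picture is of the moment at which its call begins. camera_info takes no time and is no camera call.
- r.close_job(): hands the job in; it is judged then, once.
The state is a dict: "time_s": time; "joints": joint angles; "qd": joint speeds; "joint_torque": joint torques, N m; "tcp_pos": TCP position; "eef_rot": TCP orientation; "contact_force": force on the tool from outside, world axes, zero at the start; "moment": the same for the moment, N m; "gripper_width": finger opening in m; "gripper_force": force on a finger pad.
Only numpy, scipy, OpenCV 4.12 (cv2) and the standard library are available. Lean on these libraries where they do the work, as an engineer would, in place of code of your own. Each camera call takes 0.05 s, during which the arm holds its last target. There are 200 camera calls.

## Task

The grey compressed-air unit on the bench has lost its valve knob, and the black graduated dial ring round its valve shaft stands proud. First press the dial ring down until it is fully home on the panel; then take the black knob, turn it so that the flat in its bore matches the flat of the D-shaft, and push it fully onto the shaft. Keep pressing it right down against the valve's spring, so that the air stays on, and finish while still holding it down; leave the paint jar, the masking tape and the brass air cap where they are.

Things in the scene. Friction and masses are not known exactly. Their poses are not given: they have to be found in the camera images.
- air_unit: grey box fixed to the bench, 122 (x) x 182 (y) x 62 mm high, feet 152 mm along x; origin: centre of its underside, x, y along its sides. On its flat top: valve shaft and dial ring at x 0, y +36 mm; round gauge at x 0, y -52 mm, 54 mm wide, 12 mm high, its red needle swings as the valve opens. Fittings stand out 25 mm at +x, 22 mm at +y, 28 mm above the bench
- ring_top (a point): centre of the upper face of the black dial ring with white graduations (80 mm outside, 40 mm hole, 4 mm thick) round the valve shaft. Fully home it lies on the panel, with this point 66 mm above the bench; z up
- dial_ring (a joint): how far the dial ring stands proud of its seat, in m: 0 = fully home, starts at 0.005 to 0.009. It moves straight down with about 6 N of friction and stays where it is left
- shaft_top (a point): centre of the top end of the valve's upright aluminium D-shaft, 92 mm above the bench while not pressed; z up, x level, pointing out of the shaft's flat. Shaft 14 mm in diameter, flat 3.5 mm from its axis, D part 21 mm long with a 1.8 mm chamfer on top, over a round 18 mm collar that ends 9 mm above the panel. The flat and the end are darker. It turns stiffly (0.06 N m)
- valve_push (a joint): how far the valve shaft is pressed down, in m: 0 = closed, 0.008 = fully open, at its stop. A spring pushes it back up: about 5 N when it begins to move, 11 N at the stop
- knob: loose black knob standing upright on the bench, 40 mm high, about 60 g: fluted grip 38 mm in diameter over a skirt 54 mm wide, 6 mm thick. Origin: centre of its underside; z up; x points to its pointer (white line on side and skirt, red on top). The D-bore in its underside is described at knob_bore
- paint_jar: small orange sample jar with black lid, 49 mm wide, 56 mm high, not to be moved; origin: centre of its underside
- tape_roll: roll of masking tape lying flat, 86 mm wide, 24 mm high, not to be moved; origin: centre of its underside
- air_cap: round brass air cap of a spray gun, 38 mm wide, 16 mm high, not to be moved; origin: centre of its underside
- knob_bore (a point): bottom of the knob's D-shaped blind bore, on its axis 16 mm above its underside; axes as the knob. The bore is 15.4 mm wide, its flat on the pointer side, 4.2 mm from the axis: the pointer must point the way the shaft's flat faces. Fully on, the shaft's end touches this point
- rack_post (a point): foot, at bench height, of the blue rack upright to the robot's right, to be kept clear of: 70 mm square, reaching from the floor to 1.5 m up. From it a blue side panel of the same height runs away from the robot, reaching y about 0 at x 1.1; a coat rail runs from it to -y, 0.55 m above the bench, up to y -0.6. Swing the arm round them
Not all that is in view belongs to the job. Leave any turquoise look-alike of the knob alone.

How it is judged (in metres and radians):
On the way, in this order (a step that is already met when the one before it is completed fails the run):
1. the dial ring is pressed fully home (less than 1.5 mm proud) (value of joint dial_ring below 0.0015 m), for 0.2 s.
2. the knob is fully on the D-shaft, flat to flat (within 2 mm of the bottom of its bore) (z of knob in the frame of shaft_top below -0.014 m and horizontal distance between knob and shaft_top below 0.004 m and angle between the x axis of knob and the x axis of shaft_top, either way round below 0.35 rad), for 0.2 s.
At the end, for the whole second after the job is handed in: The fingers still press the knob (over 3 N) and hold the valve over 5 mm down; the knob is upright and fully on the D-shaft (over 14 mm deep, within 4 mm of its axis, flats within 0.35 rad), and the dial ring is home (under 1.5 mm proud) (all of step 2 and value of joint valve_push above 0.005 m and contact force between the fingers and knob above 3 N and angle between knob's own z axis and vertical below 0.15 rad and value of joint dial_ring below 0.0015 m); the arm keeps its last pose, push and grip.
It fails at once if the paint jar, the tape roll or the air cap is moved by more than 30 mm (distance of any of paint_jar, tape_roll, air_cap from where it was at the start of the episode above 0.03 m).
It also fails if it takes over 64 s, if anything falls off the work surface, if the arm or the gripper's body presses on something with over 40 N, if the wrist force passes 120 N, or if a joint passes its speed limit or range.

## Working session

There is one attempt and no reset: what is moved stays moved. The work goes in short steps, Python scripts to look and compute and a tool call to move; the robot and the scene stay as the last step left them, time stands still between calls to the robot, and variables do not carry over. Pictures are saved under pics/ and viewed, at most 11 in all, crops included, and the job is handed in when it is done.

Besides the shell and the picture viewer there is one more tool, called after "Request:" as name(argument=value, ...), one argument or row to a line, values as JSON. jog_arm: Moves the arm, as the interface text tells. Its arguments: {"type":"object","properties":{"deltas":{"type":"array"},"force":{"type":"number"}},"required":["deltas"]}

```bash
mkdir -p pics; python3 - <<'E'
from plant import r
import cv2
for n in("side","top"):
    cv2.imwrite(f"pics/{n}0.png",r.capture(n)); i=r.camera_info(n); print(n,i)
print(r.get_state())
E
```

```text
side {'fx': 425.44523823647467, 'fy': 425.44523823647467, 'cx': 324.6783752636374, 'cy': 198.41475843242864, 'view': array([[-0.89505434, -0.4454319 ,  0.0216366 ,  0.52208337],
       [ 0.21786958, -0.39442511,  0.8927271 , -0.14963859],
       [-0.38911511,  0.80375323,  0.45007797, -1.06796181],
       [ 0.        ,  0.        ,  0.        ,  1.        ]])}
top {'fx': 452.53977235763455, 'fy': 452.53977235763455, 'cx': 310.7476899484915, 'cy': 193.49955742119278, 'view': array([[ 0.01517811, -0.99984933,  0.00842267,  0.11958892],
       [ 0.99723141,  0.01575057,  0.07267341, -0.49828757],
       [-0.07279512,  0.00729631,  0.99732023, -1.25736464],
       [ 0.        ,  0.        ,  0.        ,  1.        ]])}
{'time_s': 0.1, 'joints': array([-5.95819482e+01,  2.05874265e+01,  6.40987684e-01, -1.95380479e-02,
       -7.01357139e+01, -1.65066089e+01]), 'qd': array([ 0.0673754 , -0.11588283,  0.07466743,  0.10644915, -0.02370713,
        0.01167138]), 'joint_torque': array([-8.45794330e-04, -5.84164345e+01,  2.93750310e+01,  7.01543301e+00,
        1.01907947e-02, -8.08079176e-05]), 'tcp_pos': array([ 0.16217653, -0.654819  ,  0.24472454]), 'eef_rot': array([ 1.79916014e+02, -5.73292975e-03, -1.66095205e+02]), 'contact_force': array([-0.79474133, -0.68633639,  0.3002741 ]), 'moment': array([-0.02257468, -0.00813032,  0.05242338]), 'gripper_force': 0.0, 'gripper_width': 0.08817293922175924}
```

View pics/side0.png

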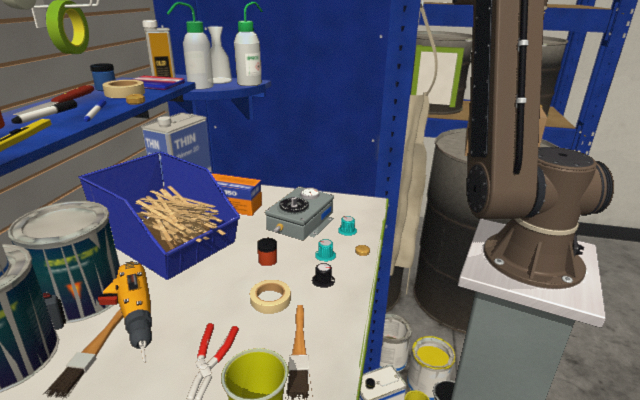

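View pics/top0.png

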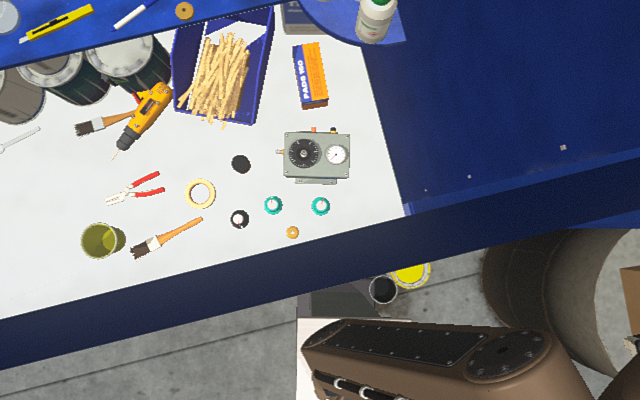

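Side view: unit ≈(300,212) with its dial ≈(294,205), black knob ≈(323,275), jar (267,252), tape (270,296), air cap (362,250), turquoise look‑alikes at (326,250) and (347,226). Top view: shaft ≈(303,154), gauge (337,155), knob (240,219), air cap (292,232), jar (241,164), tape (199,194). The post foot is at the bench corner, ≈(405,215).

```bash
cat > h.py <<'E'
import numpy as np, cv2
from plant import r
I={n:r.camera_info(n) for n in("side","top")}
def proj(n,p):
    i=I[n]; c=i["view"][:3,:3]@np.array(p,float)+i["view"][:3,3]
    return np.array([i["cx"]+i["fx"]*c[0]/-c[2], i["cy"]-i["fy"]*c[1]/-c[2]])
def ray(n,u,v):
    i=I[n]; R=i["view"][:3,:3]; d=R.T@np.array([(u-i["cx"])/i["fx"],-(v-i["cy"])/i["fy"],-1])
    return -R.T@i["view"][:3,3], d
def onz(n,u,v,z):
    o,d=ray(n,u,v); return o+d*(z-o[2])/d[2]
def tri(pt,ps):
    (o1,d1),(o2,d2)=ray("top",*pt),ray("side",*ps)
    s=np.linalg.lstsq(np.c_[d1,-d2],o2-o1,rcond=None)[0]
    a,b=o1+d1*s[0],o2+d2*s[1]; return (a+b)/2,np.linalg.norm(a-b)
def avg(n,k=6): return np.mean([r.capture(n).astype(np.float32) for _ in range(k)],0).astype(np.uint8)
def crop(im,c,w,s): 
    x,y=int(c[0]-w/2),int(c[1]-w/2); return cv2.resize(im[y:y+w,x:x+w],(s,s),interpolation=cv2.INTER_CUBIC)
E
python3 - <<'E'
from h import *
t,s=cv2.imread("pics/top0.png"),cv2.imread("pics/side0.png")
m=np.vstack([np.hstack([crop(t,(240,219),28,290),crop(t,(303,154),40,290)]),np.hstack([crop(s,(323,275),36,290),crop(s,(294,205),40,290)])])
cv2.imwrite("pics/m0.png",m)
np.set_printoptions(precision=4,suppress=True)
for nm,p,z in[("knob",(240,219),.04),("shaft",(303,154),.09),("gauge",(337,155),.074),("cap",(292,232),.016),("jar",(241,164),.056),("tape",(199,194),.024),("corner",(403,215),0),("post?",(405,245),0),("turq1",(272,205),.04),("turq2",(320,206),.04)]:
    print(nm,onz("top",*p,z))
print(onz("side",387,198,0),onz("side",362,390,0))
E
```

```text
knob [0.4213 0.3211 0.04  ]
shaft [0.5966 0.1501 0.09  ]
gauge [0.598  0.0581 0.074 ]
cap [0.3875 0.1782 0.016 ]
jar [0.5716 0.32   0.056 ]
tape [0.4896 0.4399 0.024 ]
corner [ 0.4404 -0.1368  0.    ]
post? [ 0.3554 -0.1425  0.    ]
turq1 [0.4612 0.2339 0.04  ]
turq2 [0.4605 0.1014 0.04  ]
[ 0.4334 -0.1433  0.    ] [0.235  0.5601 0.    ]
```

View pics/m0.png

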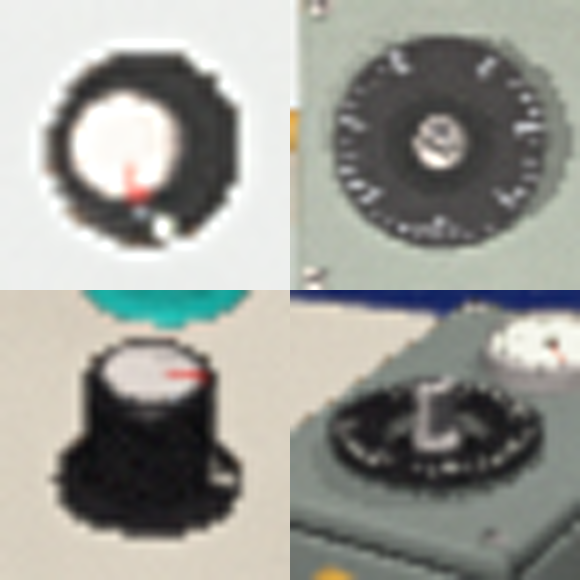

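The crops show: the knob's red pointer goes from mosaic (125,145) to (140,200), with the skirt mark at (162,228), so it points to about azimuth 192°. In the side crop the shaft's dark flat spans about 426–457, facing the side camera and turned to its right. Next I'll zoom in on the post and the shaft.

```bash
python3 - <<'E'
from h import *
np.set_printoptions(precision=4,suppress=True)
t,s=avg("top",6),avg("side",8)
cv2.imwrite("pics/tavg.png",t);cv2.imwrite("pics/savg.png",s)
R=lambda im,x0,x1,y0,y1,w,h:cv2.resize(im[y0:y1,x0:x1],(w,h),interpolation=cv2.INTER_CUBIC)
a=np.vstack([R(s,340,640,0,300,400,400),R(s,284,304,195,205+0,400,200)])
b=np.vstack([R(t,300,640,130,400,400,318),np.hstack([R(t,293,313,144,164,282,282),np.zeros((282,118,3),np.uint8)])])
cv2.imwrite("pics/m1.png",np.hstack([a,b]))
for n in("side","top"): print(n,-I[n]["view"][:3,:3].T@I[n]["view"][:3,3], "base",proj(n,(0,0,0)))
for p in[(.44,-.14,0),(.44,-.14,.5),(.44,-.14,1.0),(.4,-.17,0),(.4,-.17,.55),(.4,-.6,.55),(.16,-.655,.245)]: print(p,proj("side",p),proj("top",p))
E
```

```text
side [0.0843 1.0319 0.603 ] base [532.6614 258.0265]
top [0.4036 0.1366 1.2892] base [353.7891 372.8389]
(0.44, -0.14, 0) [384.6758 197.9604] [404.1184 215.1411]
(0.44, -0.14, 0.5) [400.7448  29.3153] [465.3317 208.0025]
(0.44, -0.14, 1.0) [ 424.8354 -223.5154] [734.8364 176.5733]
(0.4, -0.17, 0) [399.6761 196.988 ] [414.6415 229.3706]
(0.4, -0.17, 0.55) [420.9109   8.9354] [494.5725 231.5188]
(0.4, -0.6, 0.55) [453.9824   4.3616] [755.8915 235.4869]
(0.16, -0.655, 0.245) [510.6399  98.743 ] [653.1843 339.1119]
```

View pics/m1.png

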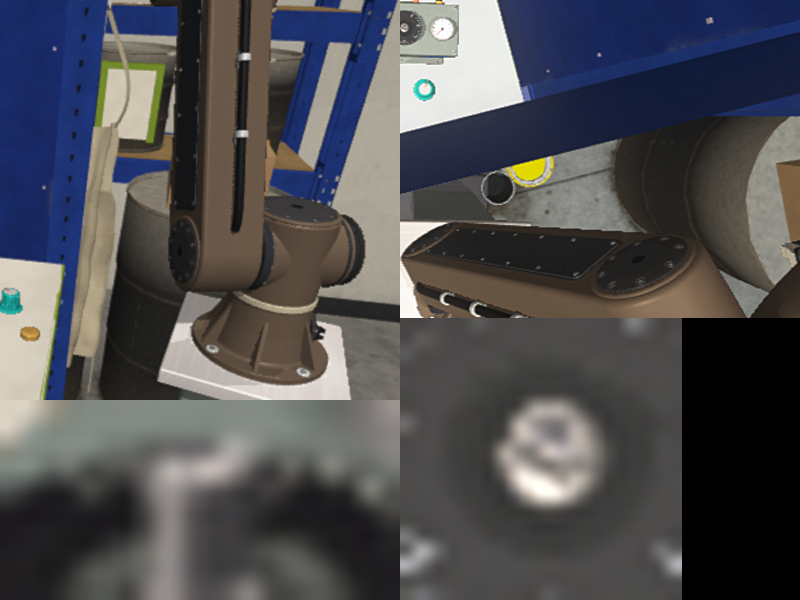

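```bash
python3 - <<'E'
from h import *
np.set_printoptions(precision=3,suppress=True)
t,s=cv2.imread("pics/tavg.png"),cv2.imread("pics/savg.png")
for u in(20,150,310,420,500,600):
    col=t[:,u]; b=[v for v in range(120,399) if int(col[v,0])>int(col[v,2])*2+20]; print(u,(b[0],b[-1],len(b)) if b else None)
for u in(150,310,420):
    v={150:305,310:265,420:240}[u]
    print("col",u,v,t[v,u])
    for z in(.56,.4,.2,.1,0,-.1,-.2,-.4,-.6,-.8):
        p=onz("top",u,v,z); q=proj("side",p); k=tuple(int(a) for a in q)
        print(z,p,k, s[k[1],k[0]] if 0<=k[0]<640 and 0<=k[1]<400 else None)
for z in(0,-.3,-.6,-.8,-.9):print(z,proj("side",(.4,-.17,z)),proj("side",(.37,-.15,z)))
E
```

```text
20 None
150 None
310 None
420 (120, 210, 9)
500 (120, 222, 92)
600 (120, 227, 81)
col 150 305 [68 46 39]
0.56 [0.276 0.383 0.56 ] (405, 19) [112  49  28]
0.4 [0.248 0.437 0.4  ] (401, 138) [120  52  30]
0.2 [0.213 0.505 0.2  ] (396, 278) [31 34 38]
0.1 [0.195 0.538 0.1  ] (394, 345) [172 187 194]
0 [0.178 0.572 0.   ] (392, 409) None
-0.1 [ 0.16   0.606 -0.1  ] (390, 472) None
-0.2 [ 0.143  0.64  -0.2  ] (388, 532) None
-0.4 [ 0.108  0.707 -0.4  ] (384, 647) None
-0.6 [ 0.073  0.775 -0.6  ] (381, 756) None
-0.8 [ 0.038  0.842 -0.8  ] (377, 858) None
col 310 265 [66 46 41]
0.56 [0.342 0.131 0.56 ] (410, 10) [112  49  27]
0.4 [0.329 0.129 0.4  ] (408, 92) [123  54  31]
0.2 [0.312 0.128 0.2  ] (405, 178) [112 135 147]
0.1 [0.304 0.127 0.1  ] (404, 216) [112 137 149]
0 [0.295 0.126 0.   ] (404, 251) [128 156 171]
-0.1 [ 0.287  0.125 -0.1  ] (403, 283) [80 85 90]
-0.2 [ 0.278  0.125 -0.2  ] (402, 313) [102 109 113]
-0.4 [ 0.262  0.123 -0.4  ] (401, 367) [145 103  72]
-0.6 [ 0.245  0.121 -0.6  ] (399, 414) None
-0.8 [ 0.228  0.12  -0.8  ] (398, 456) None
col 420 240 [61 37 31]
0.56 [ 0.385 -0.045  0.56 ] (413, 6) [114  51  30]
0.4 [ 0.38  -0.085  0.4  ] (412, 73) [84 50 40]
0.2 [ 0.375 -0.135  0.2  ] (411, 141) [118 143 156]
0.1 [ 0.373 -0.16   0.1  ] (410, 170) [111 136 149]
0 [ 0.37  -0.185  0.   ] (410, 197) [117 145 160]
-0.1 [ 0.368 -0.21  -0.1  ] (409, 221) [136 163 179]
-0.2 [ 0.365 -0.235 -0.2  ] (409, 242) [139 168 184]
-0.4 [ 0.36  -0.285 -0.4  ] (408, 281) [ 96 114 123]
-0.6 [ 0.355 -0.335 -0.6  ] (407, 314) [103 112 115]
-0.8 [ 0.349 -0.385 -0.8  ] (407, 342) [ 93 102 106]
0 [399.676 196.988] [406.967 201.564]
-0.3 [391.057 273.319] [397.514 278.917]
-0.6 [383.865 337.005] [389.654 343.235]
-0.8 [379.698 373.909] [385.111 380.412]
-0.9 [377.774 390.95 ] [383.015 397.556]
```

Request:
jog_arm(
  deltas=[
    [[0.0, -1, 5, 4, 0], [0.0, -1, 5, 4, 0], [0.0, -1, 5, 4, 0], [0.0, 0, 0, 0, 0]],
  ],
)

```text
time_s: 1.3
tcp_pos: [0.133, -0.5094, 0.3666]
eef_rot: [-179.5, 0.1, -166.0]
contact_force: [0.3, -0.5, 0.8]
gripper_width: 0.0533
gripper_force: 0.0
```

```bash
python3 - <<'E'
from h import *
np.set_printoptions(precision=3,suppress=True)
q=r.get_state(); print(q["joints"],q["tcp_pos"],q["eef_rot"],q["contact_force"])
s,t=cv2.imread("pics/savg.png"),cv2.imread("pics/tavg.png")
for v in range(197,206): print(v,cv2.cvtColor(s[v:v+1,286:304],cv2.COLOR_BGR2GRAY)[0])
for v in range(146,163): print(v,cv2.cvtColor(t[v:v+1,295:312],cv2.COLOR_BGR2GRAY)[0])
E
```

```text
[-53.966   2.79   -6.43    0.053 -80.264 -22.067] [ 0.133 -0.509  0.367] [-179.502    0.145 -166.024] [ 0.34  -0.472  0.775]
197 [130 133 127 113 107  96 108 105 119 165 144 114 112 112 122 116 120 132]
198 [ 98 104  76  79  84 116 174 166 186 157  99  62  94  73 120  98 104 115]
199 [ 39  45  71  48  46 111 149 120  96  77  56  63  49  31  46  54 119  86]
200 [ 27  30  35  29  33  86 136  92  65  62  53  40  30  28  28  28  51  70]
201 [ 31  28  26  32  40  85 137  90  65  62  50  38  38  33  29  28  27  40]
202 [ 30  29  38  58  79 111 139  90  64  63  66  78  83  62  36  29  29  34]
203 [ 27  43  77  88  91 114 139  89  65  64  74  70  92  93  67  35  29  29]
204 [ 33  57  79  83  71 124 141  96  77  95 124  77  72  85  79  51  32  31]
205 [ 33  53  51  34  46 129 149 136 133 170 177  94  31  37  50  39  29  35]
146 [76 74 74 75 75 73 71 73 72 75 75 74 75 74 75 74 75]
147 [74 75 75 73 75 73 66 65 65 66 66 76 77 74 75 76 75]
148 [76 76 74 69 66 64 62 62 61 62 62 66 66 73 75 74 77]
149 [76 76 72 67 62 59 59 74 75 76 64 61 63 65 66 74 76]
150 [ 76  72  66  61  59  58  90 159 167 161 112  66  58  62  64  66  74]
151 [ 75  67  63  62  57  76 174 153 125 126 160 108  63  59  63  61  68]
152 [ 76  67  63  60  59  93 174 171 138 129 180 139  78  60  60  64  73]
153 [ 76  65  63  60  76 163 134 129 193 182 172 148  91  61  61  61  75]
154 [ 74  67  62  59  66 140 186 148 118 140 137 127  85  60  61  64  74]
155 [ 75  69  62  62  57 102 225 248 216 164 188 134  71  60  63  67  73]
156 [ 76  71  65  61  58  63 135 218 252 219 149  84  61  62  64  69  76]
157 [ 76  76  69  63  59  57  63  84 100  88  67  60  62  63  66  74  75]
158 [74 76 73 66 62 61 60 56 57 58 60 62 64 65 71 75 76]
159 [78 76 75 73 66 65 62 60 60 61 63 64 65 72 74 75 78]
160 [121  79  76  77  77  73  66  65  63  62  66  69  74  76  76  78 112]
161 [82 74 77 78 77 77 78 76 76 75 75 77 76 76 75 73 92]
162 [73 74 76 76 77 77 76 75 75 74 76 76 75 75 76 75 74]
```

Request:
jog_arm(
  deltas=[
    [[0.0, -1.2, 4.7, 0.6, -0.09], [0.0, -1.2, 4.7, 0.6, -0.09], [0.0, -1.2, 4.7, 0.6, -0.09], [0.0, -1.2, 4.7, 0.6, -0.09], [0.0, -1, 4.5, 0.6, -0.09], [0, 0, 0, 0, 0]],
  ],
)

```text
time_s: 2.05
tcp_pos: [0.0749, -0.276, 0.3923]
eef_rot: [-179.9, 0.3, 168.2]
contact_force: [1.1, 0.3, 0.5]
gripper_width: 0.0438
gripper_force: 0.0
```

```bash
python3 - <<'E'
from h import *
np.set_printoptions(precision=3,suppress=True)
q=r.get_state(); print(q["joints"],q["tcp_pos"],q["eef_rot"],q["contact_force"])
cv2.imwrite("pics/b.png",np.hstack([cv2.resize(r.capture(n),(400,250),interpolation=cv2.INTER_AREA) for n in("side","top")]))
E
```

```text
[-32.707 -24.915 -24.052  -0.01  -90.544 -69.047] [ 0.075 -0.276  0.392] [-179.895    0.301  168.247] [1.125 0.257 0.451]
```

View pics/b.png

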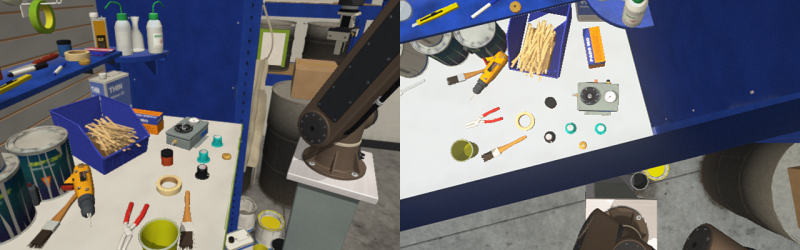

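Request:
jog_arm(
  deltas=[
    [[0.0, 4.5, 1.8, 0, 0], [0.0, 4.3, 2.5, 0, 0], [0.0, 3.8, 3.2, 0, 0], [0.0, 3.2, 3.8, 0, 0], [0.0, 2.5, 4.3, 0, 0], [0.0, 1.7, 4.6, 0, 0], [0.0, 0.9, 4.9, 0, 0], [0, 0, 5, 0, 0]],
  ],
)

```text
time_s: 3.15
tcp_pos: [0.2851, 0.0253, 0.3906]
eef_rot: [-179.9, -0.1, 168.1]
contact_force: [1.8, -0.1, 0.1]
gripper_width: 0.0435
gripper_force: 0.0
```

```bash
python3 - <<'E'
from h import *
np.set_printoptions(precision=3,suppress=True)
q=r.get_state(); print(q["joints"],q["tcp_pos"],q["eef_rot"],q["contact_force"])
cv2.imwrite("pics/c.png",np.hstack([cv2.resize(r.capture(n),(400,250),interpolation=cv2.INTER_AREA) for n in("side","top")]))
t,s=cv2.imread("pics/tavg.png"),cv2.imread("pics/savg.png")
# knob & others by mask
def cc(m,x0,x1,y0,y1):
    k=np.zeros(m.shape,np.uint8);k[y0:y1,x0:x1]=m[y0:y1,x0:x1]
    n,l,st,c=cv2.connectedComponentsWithStats(k); i=1+np.argmax(st[1:,4]); return c[i],st[i]
g=cv2.cvtColor(t,cv2.COLOR_BGR2GRAY); h=cv2.cvtColor(t,cv2.COLOR_BGR2HSV)
c,st=cc(((g<110)).astype(np.uint8),225,256,204,234); print("skirt",c,st,onz("top",*c,.006))
x0=226; w=((g>150)).astype(np.uint8); 
b,g_,rr=[t[...,i].astype(int) for i in range(3)]
red=((rr-g_>40)&(rr-b>40)).astype(np.uint8); c2,st2=cc(red,225,256,204,234); print("red",c2,st2,onz("top",*c2,.04))
for v in range(208,232): print(v,g[v,228:252])
# ring ellipse in top
m=(g<95).astype(np.uint8); c3,st3=cc(m,280,330,132,178); print("ring",c3,st3)
m=np.zeros_like(g); m[132:178,280:330]=(g<95)[132:178,280:330]
E
```

```text
[  47.148  -24.572  -24.107    0.003  -90.616 -149.083] [0.285 0.025 0.391] [-179.869   -0.075  168.064] [ 1.806 -0.101  0.1  ]
skirt [240.705 218.578] [231 210  18  19 166] [0.423 0.324 0.006]
red [238.571 222.857] [238 221   3   4   7] [0.411 0.325 0.04 ]
208 [238 238 238 238 237 237 238 239 240 242 242 243 243 243 242 241 239 238
 237 237 237 238 237 237]
209 [237 237 237 237 238 239 241 245 246 250 252 253 253 253 252 248 245 242
 239 238 237 238 237 237]
210 [238 237 237 239 239 243 247 251 168 102  96  96  97  97  98 113 230 249
 244 239 238 237 238 238]
211 [238 237 238 240 245 247 175 109  70  57  59  62  61  58  55  54 108 235
 248 244 239 238 238 238]
212 [237 238 239 243 246 167  81  57  58  59  59  60  61  62  64  62  58  87
 115 231 243 239 238 237]
213 [237 238 241 246 170  78  54  59  77  95  93  73  61  59  61  64  65  56
  86 232 249 241 238 238]
214 [238 239 244 248 150  62  74 113 182 239 232 167 119  79  59  58  63  64
  60 108 231 245 240 238]
215 [238 241 247 171  76  73 182 255 255 255 255 254 254 185  87  59  59  64
  61  55 110 231 241 238]
216 [239 244 249 1
[... 974 characters left out ...]
 63  62  56
 105 231 245 241 238 238]
226 [238 238 239 243 244 176 119  86  73  72  73  78 112 255 190  72  54 104
 232 247 242 239 238 238]
227 [238 238 238 239 243 246 248 172 109  79  65  56  99 255 202 107 126 232
 247 242 239 238 237 238]
228 [238 238 238 238 239 241 245 248 250 171 114 105  94 136 227 245 245 245
 241 238 237 238 238 238]
229 [238 237 238 237 238 238 239 241 245 245 248 249 247 241 242 241 240 239
 238 238 237 238 238 238]
230 [238 238 238 238 238 237 237 237 238 240 241 241 241 240 238 237 237 236
 237 237 237 238 237 238]
231 [238 237 237 237 237 237 237 237 237 237 237 236 237 236 237 237 236 237
 236 237 237 237 238 238]
ring [303.594 152.861] [289 139  29  29 527]
```

View pics/c.png

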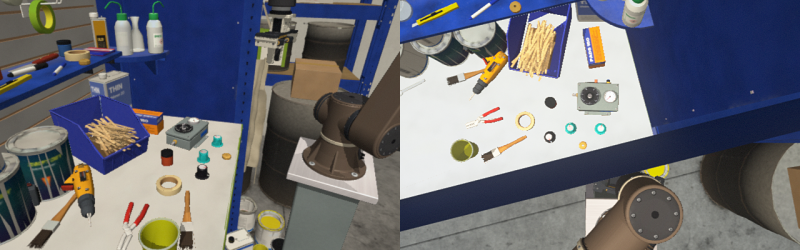

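Past the post: the side view shows the gripper hanging at about (275,45) in the mosaic, and the top view shows the round wrist housing at (650,215). I need to see how the wrist and the dark band along the bench front overlap before moving out.

```bash
python3 - <<'E'
from h import *
np.set_printoptions(precision=3,suppress=True)
t=r.capture("top"); s=r.capture("side")
cv2.imwrite("pics/d.png",np.hstack([cv2.resize(t[200:400,300:500],(400,400),interpolation=cv2.INTER_CUBIC),cv2.resize(s[0:200,380:580],(400,400),interpolation=cv2.INTER_CUBIC)]))
for z in(.39,.44,.5,.6,.7,.8,.9): print(z,proj("top",(.285,.025,z)),proj("side",(.285,.025,z)))
E
```

```text
0.39 [362.775 287.849] [439.039  89.912]
0.44 [366.094 291.496] [442.197  67.604]
0.5 [370.638 296.489] [446.187  39.415]
0.6 [379.988 306.764] [453.376 -11.374]
0.7 [392.556 320.575] [461.333 -67.581]
0.8 [410.345 340.123] [ 470.186 -130.123]
0.9 [437.463 369.923] [ 480.096 -200.134]
```

View pics/d.png

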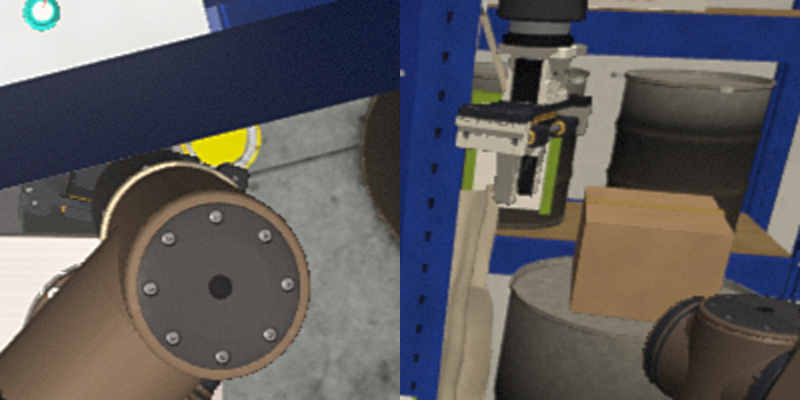

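```bash
python3 - <<'E'
from h import *
t=cv2.imread("pics/tavg.png")
for u in(30,200,350,396,412,430,460,500,540,580,620):
    out=[];p=None
    for v in range(130,380):
        c=t[v,u].astype(int)
        if p is None or np.abs(c-p).sum()>40: out.append((v,*c))
        p=c if p is None else (.5*p+.5*c)
    print(u,out[:16])
print(proj("top",(.37,-.2,.0)),proj("top",(.37,-.2,.7)))
E
```

```text
30 [(130, np.int64(211), np.int64(218), np.int64(217)), (135, np.int64(170), np.int64(178), np.int64(176)), (136, np.int64(233), np.int64(235), np.int64(233)), (137, np.int64(235), np.int64(237), np.int64(235)), (311, np.int64(174), np.int64(165), np.int64(161)), (312, np.int64(71), np.int64(55), np.int64(52)), (313, np.int64(60), np.int64(39), np.int64(34)), (314, np.int64(69), np.int64(49), np.int64(41)), (315, np.int64(68), np.int64(48), np.int64(42)), (363, np.int64(131), np.int64(132), np.int64(129)), (364, np.int64(141), np.int64(146), np.int64(142)), (365, np.int64(137), np.int64(139), np.int64(136))]
200 [(130, np.int64(235), np.int64(238), np.int64(236)), (178, np.int64(148), np.int64(213), np.int64(240)), (179, np.int64(175), np.int64(244), np.int64(254)), (182, np.int64(138), np.int64(219), np.int64(244)), (183, np.int64(117), np.int64(168), np.int64(218)), (184, np.int64(250), np.int64(244), np.int64(238)), (185, np.int64(245), np.int64(243), np.int64(240)), (204, np.int64(153), np.int64(223), np.int64(249)), (205, np.int64(177), np.int64(245), np.int64(254)), (209, np.in
[... 6309 characters left out ...]
64(100), np.int64(48), np.int64(32)), (229, np.int64(54), np.int64(62), np.int64(67)), (230, np.int64(52), np.int64(61), np.int64(65)), (238, np.int64(89), np.int64(99), np.int64(112)), (239, np.int64(121), np.int64(133), np.int64(136)), (240, np.int64(132), np.int64(144), np.int64(143)), (241, np.int64(135), np.int64(149), np.int64(147)), (268, np.int64(96), np.int64(111), np.int64(120)), (269, np.int64(66), np.int64(90), np.int64(112)), (275, np.int64(112), np.int64(128), np.int64(137)), (278, np.int64(135), np.int64(144), np.int64(144)), (370, np.int64(88), np.int64(95), np.int64(96)), (371, np.int64(32), np.int64(38), np.int64(42))]
[425.19727519 240.12135407] [565.70674916 256.33293699]
```

```bash
cat >> h.py <<'E'
np.set_printoptions(precision=4,suppress=True)
def az(d): return np.degrees(np.arctan2(d[1],d[0]))%360
E
python3 - <<'E'
from h import *
k1=onz("top",239.25,219.1,.006); k2=onz("top",237.5,218.25,.04); print("knob",k1,k2)
s=cv2.imread("pics/savg.png"); t=cv2.imread("pics/tavg.png")
mk=onz("top",241.35,226.6,.006); rd=onz("top",238.4,221.8,.04); print("az skirt mark",az(mk-k1),"red",az(rd-k2))
g=cv2.cvtColor(s,cv2.COLOR_BGR2GRAY)
b,g_,rr=[s[...,i].astype(int) for i in range(3)]
red=((rr-g_>40)&(rr-b>40)); ys,xs=np.nonzero(red[255:290,310:340]); print("side red",xs.mean()+310,ys.mean()+255,len(xs))
for v in range(262,290): print(v,g[v,310:338])
for n,im,z in(("top",t,.073),("side",s,.073)):
    G=cv2.cvtColor(im,cv2.COLOR_BGR2GRAY); m=np.zeros_like(G)
    x,y=(303,153) if n=="top" else (294,206)
    m[y-20:y+20,x-22:x+22]=(G<85)[y-20:y+20,x-22:x+22]; m=cv2.morphologyEx(m,cv2.MORPH_CLOSE,np.ones((3,3),np.uint8))
    c=max(cv2.findContours(m,0,1)[0],key=cv2.contourArea); e=cv2.fitEllipse(cv2.convexHull(c)); print(n,e,cv2.boundingRect(c),onz(n,*e[0],z))
print("shaft side",onz("side",294.2,201,.080))
E
```

```text
knob [0.4215 0.3283 0.006 ] [0.4232 0.3281 0.04  ]
az skirt mark 197.12256557190307 red 195.72695793592268
side red 328.3333333333333 267.1666666666667 6
262 [206 206 205 205 205 206 205 206 207 208 198 196 197 198 195 195 195 205
 211 211 211 211 211 210 209 210 211 210]
263 [207 207 207 207 206 207 207 208 197 192 136 100 102 107 107 106 107 180
 198 210 212 211 211 210 210 210 210 209]
264 [207 208 208 207 208 209 200 190 119 132 174 184 182 185 182 179 152 117
 101 178 199 209 211 210 210 210 210 210]
265 [208 209 209 209 210 205 127  80 132 198 214 213 198 208 195 191 190 182
 137  92  97 192 211 211 210 210 210 210]
266 [209 209 209 210 211 197 101  81 193 217 215 214 213 213 212 209 206 208
 199 139  83 179 210 211 211 210 210 210]
267 [208 209 209 210 207 124  48  88 193 216 215 213 214 213 212 191 161 163
 157 117  60  83 192 211 210 210 210 210]
268 [209 209 209 211 208 110  32  45 125 198 215 215 215 214 215 214 212 213
 202 129  57  68 192 211 210 210 210 210]
269 [209 209 210 211 209 112  33  24  56 143 196 206 210 209 211 210 210 198
 138  67  33  87 195 210 210 210 210
[... 2015 characters left out ...]
 208 208 207]
287 [209 209 209 209 212 213 209 209 211 206 136 105 106 106 103  99  94 107
 191 207 207 212 212 210 208 208 208 207]
288 [208 208 209 209 210 211 211 212 213 214 209 210 210 209 209 210 209 208
 212 213 211 210 209 210 209 208 208 207]
289 [208 208 209 209 209 210 211 210 211 210 212 212 213 213 212 212 212 212
 212 210 209 209 209 208 209 208 208 207]
top ((303.56939697265625, 153.03231811523438), (27.47523307800293, 28.178955078125), 177.3706817626953) (290, 139, 28, 29) [0.6021 0.1488 0.073 ]
side ((293.6374206542969, 205.08163452148438), (15.506275177001953, 29.485370635986328), 90.95388793945312) (279, 198, 30, 16) [0.5976 0.1612 0.073 ]
shaft side [0.6014 0.1515 0.08  ]
```

```bash
python3 - <<'E'
from h import *
for p in[(.4223,.3282,.04),(.4223,.3282,.006),(.602,.149,.092),(.602,.149,.071),(.597,.149,.08)]: print(p,proj("side",p),proj("top",p))
p=np.array((.4223,.3282,.006))
for a in(188,192,196,200):
    d=np.array([np.cos(np.radians(a)),np.sin(np.radians(a)),0])
    print(a,proj("side",p+d*.0255),proj("top",p+d*.0255),proj("side",p+d*.012+[0,0,.034]))
E
```

```text
(0.4223, 0.3282, 0.04) [324.1308 266.1705] [237.439  218.5928]
(0.4223, 0.3282, 0.006) [323.8154 278.4677] [239.2802 218.8017]
(0.602, 0.149, 0.092) [294.433  196.5951] [303.4535 151.8994]
(0.602, 0.149, 0.071) [294.5134 203.5426] [303.5127 153.1699]
(0.597, 0.149, 0.08) [296.0913 200.9877] [303.4572 154.4682]
188 [334.5394 280.87  ] [240.2997 227.7749] [329.2403 267.2722]
192 [334.747  280.4026] [240.9239 227.6746] [329.3433 267.0597]
196 [334.9005 279.9272] [241.5401 227.531 ] [329.4207 266.8432]
200 [334.9994 279.4463] [242.1451 227.3448] [329.4722 266.6237]
```

Request:
jog_arm(
  deltas=[
    [[0.0, 5.3, 2.1, -2.5, 0], [0.0, 5.3, 2.1, -2.5, 0], [0.0, 5.3, 2.1, -2.5, 0], [0.0, 5.3, 2.1, -2.5, 0], [0.0, 5.3, 2.0, -2.5, 0], [0, 5.2, 2.0, -2.5, 0], [0, 0, 0, -4, 0], [0, 0, 0, 0, 0]],
  ],
)

```text
time_s: 4.35
tcp_pos: [0.6005, 0.1436, 0.1963]
eef_rot: [-179.7, -0.4, 167.9]
contact_force: [-0.9, -0.1, -0.3]
gripper_width: 0.0436
gripper_force: 0.0
```

Request:
jog_arm(
  deltas=[
    [[0, 0, 0.2, -4, 0], [0, 0, 0, -3.5, 0], [0, 0, 0, 0, 0], [0, 0, 0, 0, 0]],
  ],
)

```text
time_s: 4.85
tcp_pos: [0.6028, 0.149, 0.1288]
eef_rot: [179.9, 0.1, 168.1]
contact_force: [-0.2, -0.1, -0.3]
gripper_width: 0.0438
gripper_force: 0.0
```

```bash
python3 - <<'E'
from h import *
q=r.get_state(); print(q["tcp_pos"],q["contact_force"])
s=r.capture("side"); t=r.capture("top")
cv2.imwrite("pics/e.png",np.hstack([cv2.resize(s[130:250,240:360],(400,400),interpolation=cv2.INTER_CUBIC),cv2.resize(t[90:210,250:370],(400,400),interpolation=cv2.INTER_CUBIC)]))
E
```

```text
[0.6028 0.149  0.1288] [-0.212  -0.1399 -0.3132]
```

View pics/e.png

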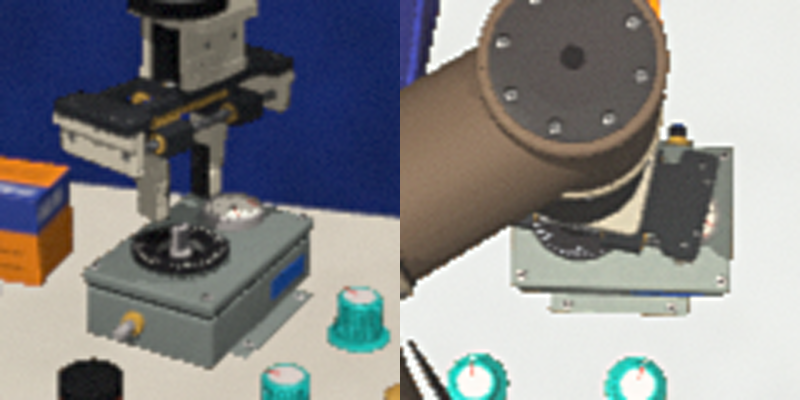

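The side crop (left) shows the fingers at (155,185) and (205,165), straddling the shaft tip at (182,225), centred over the ring. Lowering to press.

Request:
jog_arm(
  deltas=[
    [[0, 0, 0, -1.5, 0], [0, 0, 0, -1.5, 0], [0, 0, 0, -0.6, 0], [0, 0, 0, 0, 0]],
  ],
)

```text
time_s: 5.45
tcp_pos: [0.6009, 0.1494, 0.0894]
eef_rot: [-179.9, -0.1, 168.1]
contact_force: [0.2, -0.2, 0.6]
gripper_width: 0.0439
gripper_force: 0.0
```

Request:
jog_arm(
  deltas=[
    [[0, 0, 0, -0.3, 0], [0, 0, 0, -0.3, 0], [0, 0, 0, -0.2, 0], [0, 0, 0, 0, 0], [0, 0, 0, 0, 0]],
  ],
)

```text
time_s: 6.08
tcp_pos: [0.6015, 0.1495, 0.0851]
eef_rot: [180.0, 0.1, 168.2]
contact_force: [-8.1, -0.8, 21.6]
gripper_width: 0.0437
gripper_force: 11.0
```

Request:
jog_arm(
  deltas=[
    [[0, 0, 0, -0.1, 0], [0, 0, 0, 0, 0], [0, 0, 0, 0, 0]],
  ],
)

```text
time_s: 6.45
tcp_pos: [0.6015, 0.1495, 0.085]
eef_rot: [180.0, 0.1, 168.2]
contact_force: [-12.1, -0.0, 29.1]
gripper_width: 0.0441
gripper_force: 14.6
```

Request:
jog_arm(
  deltas=[
    [[0, 0, 0, 4, 0], [0.0, 0, 0, 4, 0], [0.45, -4.5, 4.5, 0, 0.14], [0.45, -4.5, 4.5, 0, 0.14], [0.45, -4.5, 4.5, 0, 0.14], [0.45, -4.5, 4.4, 0, 0.13], [0.45, 0, 0, -3, 0], [0.45, 0, 0, 0, 0]],
  ],
)

```text
time_s: 7.45
tcp_pos: [0.4226, 0.3251, 0.1298]
eef_rot: [-179.9, -0.2, -160.3]
contact_force: [0.2, 0.3, 0.6]
gripper_width: 0.0632
gripper_force: 0.0
```

```bash
python3 - <<'E'
from h import *
q=r.get_state(); print(q["tcp_pos"],q["eef_rot"],q["contact_force"],q["joints"])
t=avg("top",2);s=avg("side",3)
# side: ring vs before and flat profile
cv2.imwrite("pics/f.png",np.hstack([cv2.resize(s[185:225,272:316],(440,400),interpolation=cv2.INTER_CUBIC),cv2.resize(s[220:320,270:370],(360,400),interpolation=cv2.INTER_CUBIC)]))
for v in range(197,206): print(v,cv2.cvtColor(s[v:v+1,286:304],cv2.COLOR_BGR2GRAY)[0])
E
```

```text
[0.4226 0.3251 0.1298] [-179.8867   -0.1829 -160.2909] [0.2442 0.2757 0.6357] [  58.6399   13.5662  -25.9088   -0.0346  -50.7385 -128.9087]
197 [133 133 134 134 136 133 116 105 119 163 144 137 135 124 117 116 120 128]
198 [133 134 134 135 135 144 175 164 184 157 128 135 137 135 125 120 121 124]
199 [135 132 129 134 129 141 151 121  94  77  95 123 142 134 132 135 138 135]
200 [126 110 105 121  84  92 135  90  64  60  54  79 151 110 107 125 142 136]
201 [ 61  84 126  79  41  80 134  90  63  61  50  77 108  67  73  74 143 126]
202 [ 28  39  71  45  31  79 134  90  65  63  54  37  40  30  33  31  59  79]
203 [ 28  31  33  28  35  84 134  89  63  63  67  33  25  27  28  27  27  35]
204 [ 31  27  27  18  41 120 141  96  77  95 123  68  24  20  25  29  28  36]
205 [ 29  24  18  13  44 129 148 134 130 168 175  94  27  15  18  27  31  31]
```

View pics/f.png

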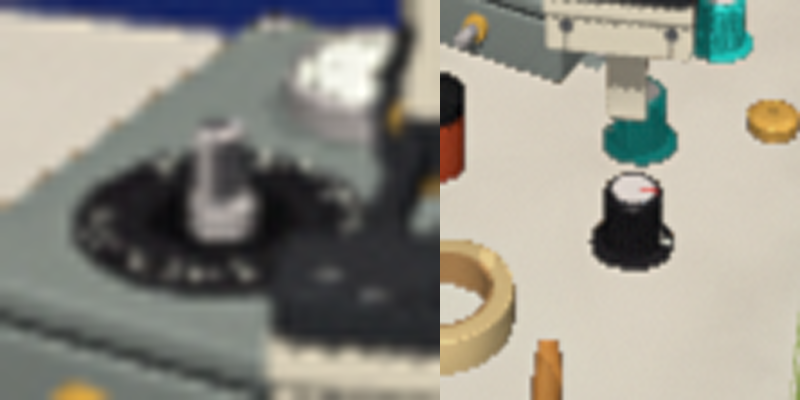

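The side crops show the ring now lying on the panel (its image dropped by 2 px). The knob stands upright at (635,220), with the gripper above and behind it. Descending to grasp.

Request:
jog_arm(
  deltas=[
    [[0.45, 0, 0.3, -4, 0], [0.45, 0, 0, -4, 0], [0.45, 0, 0, -1.8, 0], [0.45, 0, 0, 0, 0], [0.45, 0, 0, 0, 0]],
  ],
)

```text
time_s: 8.32
tcp_pos: [0.4249, 0.3292, 0.0344]
eef_rot: [180.0, 0.1, -160.4]
contact_force: [0.2, 0.2, -0.6]
gripper_width: 0.064
gripper_force: 0.0
```

Request:
jog_arm(
  deltas=[
    [[0.45, -0.2, 0, -0.5, 0], [0.45, 0, 0, 0, 0], [-1, 0, 0, 0, 0], [-1, 0, 0, 0, 0], [-1, 0, 0, 0, 0], [-1, 0, 0, 0, 0]],
  ],
  force=40,
)

```text
time_s: 9.07
tcp_pos: [0.4221, 0.3288, 0.0284]
eef_rot: [-180.0, 0.0, -160.4]
contact_force: [-0.9, -0.3, 1.0]
gripper_width: 0.0373
gripper_force: 40.0
```

Request:
jog_arm(
  deltas=[
    [[-1, 0, 0, 4, 0], [-1, 0, 0, 5, 0], [-1, 0, 0, 4, 0], [-1, 4.5, -4.5, 0, -0.14], [-1, 4.5, -4.5, 0, -0.14], [-1, 4.5, -4.5, 0, -0.14], [-1, 4.5, -4.5, 0, -0.13], [-1, 0, 0, 0, 0]],
  ],
)

```text
time_s: 10.07
tcp_pos: [0.6009, 0.1485, 0.1574]
eef_rot: [-179.9, -0.0, 167.7]
contact_force: [-0.8, 0.6, -2.0]
gripper_width: 0.0371
gripper_force: 40.0
```

Request:
jog_arm(
  deltas=[
    [[-1, 0, 0, 0, 0], [-1, 0, 0, 0, 0]],
  ],
)

```text
time_s: 10.32
tcp_pos: [0.5981, 0.1528, 0.1583]
eef_rot: [-180.0, -0.0, 168.2]
contact_force: [0.5, -0.2, -1.0]
gripper_width: 0.037
gripper_force: 40.0
```

```bash
python3 - <<'E'
from h import *
q=r.get_state(); p=q["tcp_pos"]; print(p,q["eef_rot"],q["contact_force"],q["gripper_width"])
s=avg("side",4)
k=proj("side",p+[0,0,-.02]); print(k,proj("side",p+[0,0,-.0284]),proj("side",p+[0,0,.0116]),proj("side",(.602,.149,.092)))
x,y=int(k[0]),int(k[1])
cv2.imwrite("pics/g.png",cv2.resize(s[y-30:y+50,x-40:x+40],(560,560),interpolation=cv2.INTER_CUBIC)); print(x,y)
E
```

```text
[0.5981 0.1528 0.1583] [-179.9988   -0.0136  168.2214] [ 0.5307 -0.2415 -0.9575] 0.036956641135314626
[294.8063 181.6851] [294.8382 184.5915] [294.6847 170.5729] [294.433  196.5951]
294 181
```

View pics/g.png

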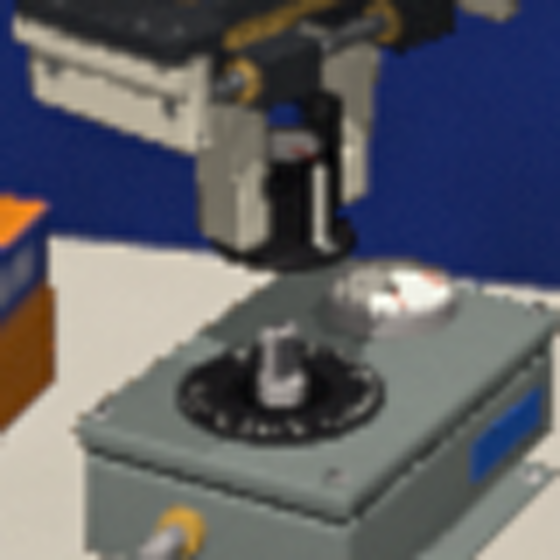

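The knob is held square at (285,200), with its white pointer line at x≈321. That is about 45° right of the view line, matching the shaft's flat to within a few degrees. Moving over the shaft and down.

Request:
jog_arm(
  deltas=[
    [[-1, 0.3, -0.4, -1.5, 0], [-1, 0, 0, -1.5, 0], [-1, 0, 0, -0.4, 0], [-1, 0, 0, 0, 0], [-1, 0, 0, 0, 0]],
  ],
)

```text
time_s: 11.15
tcp_pos: [0.6021, 0.148, 0.1246]
eef_rot: [180.0, 0.0, 168.1]
contact_force: [-0.2, 0.6, -0.9]
gripper_width: 0.0371
gripper_force: 40.0
```

Request:
jog_arm(
  deltas=[
    [[-1, 0, 0, -0.3, 0], [-1, 0, 0, -0.3, 0], [-1, 0, 0, 0, 0]],
  ],
)

```text
time_s: 11.52
tcp_pos: [0.6019, 0.1481, 0.1183]
eef_rot: [180.0, 0.0, 168.1]
contact_force: [0.5, 0.5, -1.0]
gripper_width: 0.0373
gripper_force: 40.0
```

Request:
jog_arm(
  deltas=[
    [[-1, 0, 0, -0.2, 0], [-1, 0, 0, -0.2, 0], [-1, 0, 0, 0, 0]],
  ],
)

```text
time_s: 11.9
tcp_pos: [0.6023, 0.1483, 0.1149]
eef_rot: [180.0, 0.1, 168.1]
contact_force: [-2.1, 1.8, 5.2]
gripper_width: 0.0369
gripper_force: 40.0
```

Request:
jog_arm(
  deltas=[
    [[-1, -0.1, 0.1, -0.2, 0], [-1, 0, 0, 0, 0], [-1, 0, 0, 0, 0]],
  ],
)

```text
time_s: 12.28
tcp_pos: [0.6012, 0.1493, 0.1122]
eef_rot: [180.0, 0.0, 168.1]
contact_force: [2.4, 1.6, -0.8]
gripper_width: 0.0374
gripper_force: 40.0
```

Request:
jog_arm(
  deltas=[
    [[-1, 0, 0, -0.3, 0], [-1, 0, 0, -0.3, 0], [-1, 0, 0, 0, 0], [-1, 0, 0, 0, 0]],
  ],
)

```text
time_s: 12.78
tcp_pos: [0.6012, 0.1492, 0.106]
eef_rot: [180.0, 0.0, 168.1]
contact_force: [5.2, 3.2, -2.5]
gripper_width: 0.037
gripper_force: 40.0
```

Request:
jog_arm(
  deltas=[
    [[-1, 0.04, 0.02, -0.3, 0], [-1, 0, 0, -0.2, 0], [-1, 0, 0, 0, 0], [-1, 0, 0, 0, 0]],
  ],
)

```text
time_s: 13.28
tcp_pos: [0.6014, 0.1492, 0.1018]
eef_rot: [180.0, 0.0, 168.1]
contact_force: [1.3, 2.3, 5.6]
gripper_width: 0.0374
gripper_force: 40.0
```

```bash
python3 - <<'E'
from h import *
q=r.get_state(); print(q["tcp_pos"],q["contact_force"],q["moment"])
E
```

```text
[0.6014 0.1492 0.1018] [1.3179 2.2515 5.5548] [ 0.7118 -0.5258  0.0603]
```

Request:
jog_arm(
  deltas=[
    [[-1, 0, 0, -0.3, 0], [-1, 0, 0, -0.2, 0], [-1, 0, 0, 0, 0], [-1, 0, 0, 0, 0]],
  ],
)

```text
time_s: 13.78
tcp_pos: [0.6015, 0.1492, 0.0973]
eef_rot: [180.0, 0.1, 168.2]
contact_force: [1.0, 2.0, 8.7]
gripper_width: 0.0372
gripper_force: 40.0
```

Request:
jog_arm(
  deltas=[
    [[-1, 0, 0, -0.2, 0], [-1, 0, 0, -0.15, 0], [-1, 0, 0, 0, 0], [-1, 0, 0, 0, 0]],
  ],
)

```text
time_s: 14.28
tcp_pos: [0.6018, 0.1492, 0.0959]
eef_rot: [180.0, 0.1, 168.2]
contact_force: [-5.5, -0.0, 23.4]
gripper_width: 0.0372
gripper_force: 40.0
```

```bash
python3 - <<'E'
from h import *
q=r.get_state(); print(q["tcp_pos"],q["contact_force"],q["moment"],q["gripper_force"])
s=avg("side",3)
cv2.imwrite("pics/i.png",cv2.resize(s[150:230,254:334],(560,560),interpolation=cv2.INTER_CUBIC))
E
```

```text
[0.6018 0.1492 0.0959] [-5.5492 -0.0047 23.3723] [0.3362 1.887  0.0371] 40.0045167922508
```

View pics/i.png

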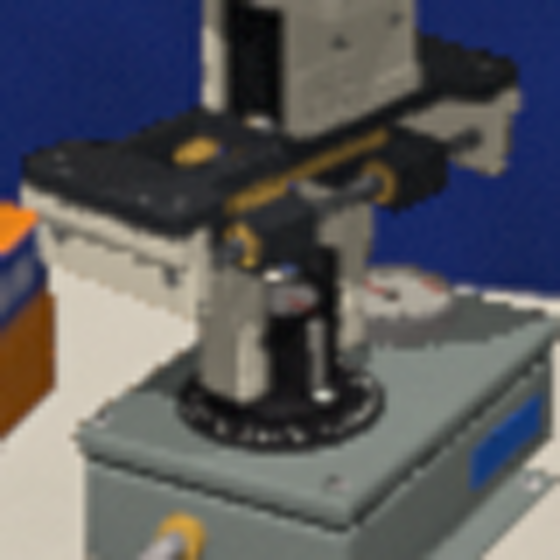

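The knob sits down on the dial at (290,390) and the gauge needle has swung. The force rose sharply to 23 N at TCP z 95.9 mm, where 96.4 mm was expected for fully on and fully pressed. Handing in.

```bash
python3 -c "
from plant import r
print(r.close_job())"
```

```text
the job is handed in; nothing more can be done
None
```

The dial ring is pressed home and the knob is fully on the D-shaft, held down against the valve's stop at about 23 N. The job was handed in at about 14.5 s, and no verdict was returned.

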